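Stack the tumblers on the cup warmer and hold its key switch on

ROBOT

A 6-joint arm with a two-finger parallel gripper is mounted at the origin on the work surface. World frame = base frame: x ahead of the robot, y to its left, z up, the work surface at z = 0. Lengths are in m, angles in rad, forces in N, time in s.
With the tool pointing down it reaches from about 0.325 to 0.9 m from the base axis. Payload 3.5 kg.
Tool frame: the origin (TCP) lies between the finger pads, 19 mm behind the fingertips; this is the grasp point; z points along the fingers, y is the line along which they close (so a half turn about z gives the same grasp; the last joint's range is limited). The gripper opens to 85 mm and grips with 20 to 120 N. Pads are 22 mm wide; open, the fingers measure 114 mm over their backs; the gripper's body (76 mm by 85 mm) begins 54 mm behind the grasp point. The pads swing forward as they close: fully open they stand 13 mm farther back than shut.
Start: joints at [-1.317, 0.276, -0.026, 1.268, 0, 1.467], TCP at [0.218, -0.586, 0.25] pointing down, gripper open.
Joint ranges: [-3.12, 3.12], [-0.85, 1.88], [-1.08, 1.24], [-1.95, 2.15], [-1.57, 1.53], [-3.14, 3.14]. Speed limits (rad/s): [2.57, 2.57, 3.14, 3.14, 3.14, 3.14].

INTERFACE

Orientations are given as a unit quaternion [w, x, y, z].
In Python, from bench import robot gives the robot as it stands.
- The arm moves only by the tool move_arm, never from a script. Its arguments are lists of equal length, an entry for each row: "offset": the shift along the tool's x, y, z in m, a list of three; "rotation": the turn, a rotation vector about the tool's x, y, z in degrees, a list of three. A call has 1 to 10 rows; each row is the pose to reach, as a shift and turn from the pose commanded when the call began, along the tool's axes at that moment; what a row does not reach only later rows make up. A row lasts 1/12 s, in which the tool goes at most 41.7 mm and 7.16 degrees, less where a joint would pass 70% of its speed; a pose out of reach is approached as far as the arm can. A call with a gripper value outside its range is refused whole. "gripper" is the opening, from 0 (shut) to 1 (fully open), set as the call begins (left out, the last holds). The fingers move at their own pace and stop on an object; "newtons" is the grip in N (left out, the last holds). Time passes only in rows, so rows that repeat a pose let the fingers close. It gives the time, the measured TCP pose, the force, the opening and the grip force at its end, in the units of the state.
- robot.read_state(): the state, without advancing time (a new reading comes with each control period).
- robot.get_image(name): name is "side" or "top"; returns a dict with "image" (400x640x3 uint8, red, green, blue), "range_z" (400x640 float32, m along the optical axis (not along the pixel's ray), 0 where there is no reading), "vertical_fov" (degrees; the focal length in pixels is half the picture's height over the tangent of half this angle, whatever the lens; pixels are square), "cx", "cy" (the principal point, pixels), "k1" (the pictures are not rectified: a ray, as slopes to the right and down, at radius r is drawn at 1 + k1 r^2 times it, then the intrinsics apply), "extrinsics" (4x4, takes a point from world to camera coordinates). Camera axes: x right, y up, looking along -z (the intrinsics and any distortion apply to the point x, -y, -z); pixel columns grow to the right and rows downward; lengths in m; the calibration is good to about 2 mm. A picture is of the moment at which its call begins.
- robot.finish_job(): hands the job in; it is judged then, once.
The state is a dict: "time": time; "joint_pos": joint angles; "qvel": joint speeds; "joint_torque": joint torques, N m; "tcp_pos": TCP position; "eef_rot": TCP orientation; "ft_force": force on the tool from outside, world axes, zero at the start; "moment": the same for the moment, N m; "finger_gap": finger opening in m; "grasp_force": force on a finger pad.
Only numpy, scipy, OpenCV 4.12 (cv2) and the standard library are available. Lean on these libraries where they do the work, as an engineer would, in place of code of your own. Each camera call takes 0.05 s, during which the arm holds its last target. There are 200 camera calls.

TASK

Get the cup warmer going: nest the two loose tumblers one inside the other into the tumbler already standing on its warm plate, so that all three make one straight upright stack there. Then take the key out of its wooden block, push it fully home in the key switch, working it sideways past the sticky pins, and turn it a quarter turn clockwise; the switch is sprung, so finish while still gripping the key and holding it turned. Leave the other tableware where it stands.

Things in the scene. Friction and masses are not known exactly. Their poses are not given: they have to be found in the camera images.
- cup_base: grey stoneware tumbler, upright, 0.2 kg, 88 mm tall: 61 mm across for its top 15 mm, tapering to 40 mm at the foot, wall 3 mm. Heavy base: inner floor 42 mm above the foot, so a tumbler nested in it stands 42 mm higher. All three are alike. Origin: centre of the foot, z up. This one already stands on the warm plate.
- cup_a: grey stoneware tumbler, upright, 0.2 kg, 88 mm tall: 61 mm across for its top 15 mm, tapering to 40 mm at the foot, wall 3 mm. Heavy base: inner floor 42 mm above the foot, so a tumbler nested in it stands 42 mm higher. All three are alike. Origin: centre of the foot, z up. Loose on the counter.
- cup_b: grey stoneware tumbler, upright, 0.2 kg, 88 mm tall: 61 mm across for its top 15 mm, tapering to 40 mm at the foot, wall 3 mm. Heavy base: inner floor 42 mm above the foot, so a tumbler nested in it stands 42 mm higher. All three are alike. Origin: centre of the foot, z up. Loose on the counter.
- key: steel key, 60 g, upright, blade down, in its block. Origin: centre of its flat lower end, on its axis. Upwards along z: flat blade 12 mm wide (x), 4 mm thick (y) to 22 mm, round neck 5 mm across to 36 mm, then the flat bow. The same turned half round.
- bow (a point): point in the key's bow (its flat grip, 30 mm wide along x, 9 mm thick along y, 36 to 68 mm above the key's origin), 58 mm above the origin; key's axes. Grip here from above, fingers closing along y, TCP at this point, with about 50 N: the fingertips then clear the block and the switch.
- key_block: fixed wooden block 56 x 50 mm, 40 mm tall, with a slot along its x for the key; in it the key's x lies along the block's x, the bow resting on the top and the key's origin 4 mm above the counter; lift the key 45 mm or more to clear it. Origin: centre of the underside.
- station: fixed stainless cup warmer 140 (x) x 280 (y) mm, top 50 mm above the counter: round dark warm plate on its left (+y) half, key switch in its right (-y) half. Origin: centre of the underside.
- plate (a point): centre of the warm plate (110 mm across) on the warmer's top; same axes as the station.
- keyhole (a point): centre of the keyhole, at the top of its dark 6 mm thick face plate, 55 mm above the counter; station's axes. The slot runs along x, 20 mm long and 6 mm wide, so the blade has 4 mm of room each way along x; brass lips along its sides, 3 mm proud, guide the blade. Home: key's origin 31 mm below this point, on the bottom; it turns only when lower than about 28 mm.
- keyway (a point): inside the keyhole on its axis, 18 mm below its top; station's axes. Two flat-topped pins stick about 6 mm into the slot: from the +x end 4 mm above this point, from the -x end 4 mm below it. They slide only along x (5 N) and stay where pushed. Pushed straight down the blade stops on their tops; moved 3.5 to 4 mm to and fro along x, pressing lightly (under 10 N), it slips past one, then the other.
- cylinder (a joint): turn of the switch's cylinder, rad: 0 with the slot along the station's x (key goes in and out), growing clockwise seen from above to a stop at 1.55. A weak spring (0.05 N m at the stop) turns it back. The key has about 0.17 rad of play in it.
- shaker_a: low glass shaker with a steel cap, 38 mm across, 70 mm tall; leave it where it stands. Origin: middle of its underside.
- shaker_b: low glass shaker with a steel cap, 38 mm across, 70 mm tall; leave it where it stands. Origin: middle of its underside.
- spoon: steel spoon lying flat, 170 mm long; leave it where it stands. Origin: under its middle.
- dish: small white dish, 90 mm across, 30 mm tall; leave it where it stands. Origin: middle of its underside.
Not all that is in view belongs to the job. Leave any blue look-alike of the cup_base alone.

How it is judged:
By the outcome, as a careful person would: the job done as asked, in the order asked, and still so for the second after the job is handed in, while the arm keeps its last pose, push and grip.
It also fails if it takes over 72 s, if anything falls off the work surface, if the arm or the gripper's body presses on something with over 40 N, if the wrist force passes 120 N, or if a joint passes its speed limit or range.

## Working session

There is one attempt and no reset: what is moved stays moved. The work goes in short steps, Python scripts to look and compute and a tool call to move; the robot and the scene stay as the last step left them, time stands still between calls to the robot, and variables do not carry over. Pictures are saved under pics/ and viewed, at most 13 in all, crops included, and the job is handed in when it is done.

Besides the shell and the picture viewer there is one more tool, called after "Emit:" by a JSON object that holds its "fn" and its "kwargs". move_arm: Moves the arm, as the interface text tells. Its arguments: {"type":"object","properties":{"offset":{"type":"array","items":{"type":"array","items":{"type":"number"}}},"rotation":{"type":"array","items":{"type":"array","items":{"type":"number"}}},"gripper":{"type":"number"},"newtons":{"type":"number"}},"required":["offset","rotation"]}

```bash
mkdir -p pics
cat > h.py <<'E'
import numpy as np, cv2
from bench import robot
def grab(name):
    d=robot.get_image(name); return d
def K(d):
    im=d["image"]; f=im.shape[0]/2/np.tan(np.radians(d["vertical_fov"])/2); return f
def rays(d,uv):
    uv=np.atleast_2d(np.asarray(uv,float)); f=K(d)
    k=np.array([[f,0,d["cx"]],[0,f,d["cy"]],[0,0,1]])
    s=cv2.undistortPoints(uv[:,None],k,np.array([d["k1"],0,0,0,0.]))[:,0]
    E=np.array(d["extrinsics"]); R,t=E[:3,:3],E[:3,3]
    dc=np.c_[s[:,0],-s[:,1],-np.ones(len(s))]
    return -R.T@t, dc@R   # origin, dirs (unit depth)
def onplane(d,uv,z):
    o,r=rays(d,uv); return o+r*((z-o[2])/r[:,2])[:,None]
def cloud(d):
    h,w=d["range_z"].shape; u,v=np.meshgrid(np.arange(w),np.arange(h))
    o,r=rays(d,np.c_[u.ravel(),v.ravel()])
    return (o+r*d["range_z"].reshape(-1,1)).reshape(h,w,3)
def save(d,n): cv2.imwrite("pics/"+n,d["image"][:,:,::-1])
def proj(d,p):
    E=np.array(d["extrinsics"]); c=E[:3,:3]@np.asarray(p)+E[:3,3]; s=np.array([c[0],-c[1]])/-c[2]
    return s*(1+d["k1"]*(s@s))*K(d)+[d["cx"],d["cy"]]
E
python3 - <<'E'
from h import *
import pickle
for n in("top","side"):
    d=grab(n); save(d,n+"0.png"); pickle.dump(d,open(n+"0.pkl","wb"))
    o,r=rays(d,[[320,200]]); print(n,o,r,K(d),d["k1"],d["cx"],d["cy"],(d["range_z"]>0).mean())
s=robot.read_state(); print(s)
E
```

```text
top [ 0.50592019 -0.00866624  1.06057349] [[ 0.11518354  0.0013259  -0.99364242]] 383.5867160642811 -0.0345203174443914 314.1267457673811 207.27606688882977 0.9963046875
side [ 0.37774176 -0.64752007  0.61595346] [[ 0.22388326  0.73785962 -0.63692458]] 404.4784122682567 -0.02034067982624883 323.30769364496877 194.779589785757 0.99591015625
{'time': 0.1, 'joint_pos': array([-1.31736619e+00,  2.77110936e-01, -2.77518670e-02,  1.26805046e+00,
        4.28020628e-05,  1.46738353e+00]), 'qvel': array([-1.31415314e-05, -2.68978466e-03,  2.75617129e-03, -1.28520203e-03,
        5.19029135e-04,  6.64515498e-04]), 'joint_torque': array([ 9.99839358e-05, -4.46707213e+01,  2.96129018e+01,  8.49279924e-03,
       -1.57170944e-04,  1.69089890e-05]), 'tcp_pos': array([ 0.21814431, -0.58496006,  0.24893416]), 'eef_rot': array([-1.05709777e-03,  9.84124524e-01,  1.77476199e-01, -5.79791749e-05]), 'ft_force': array([-0.15482115, -0.50293203,  1.01481285]), 'moment': array([-0.03593361,  0.01319962,  0.03315268]), 'grasp_force': 0.0, 'finger_gap': 0.0854421349621457}
```

View pics/top0.png

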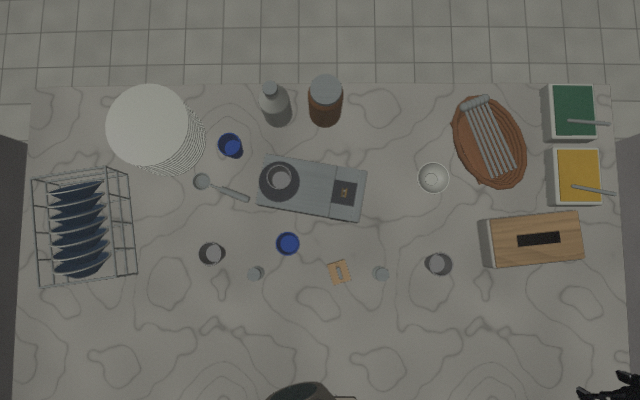

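View pics/side0.png

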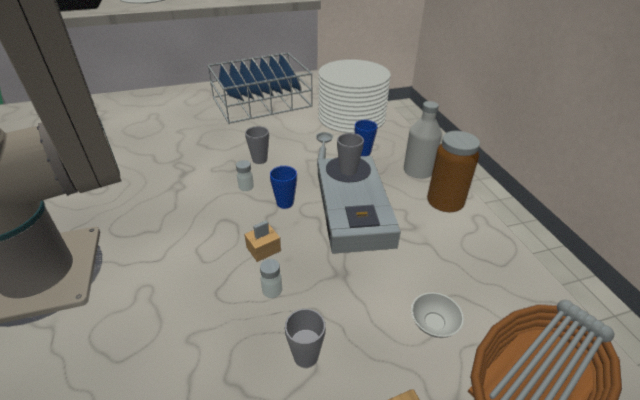

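The top view shows loose grey tumblers at about (212,253) and (437,264), with the base tumbler at (278,177) on the station. The keyhole plate is at (344,192) and the key block at (339,271). The shakers are at (256,273) and (380,272), and the blue look-alikes at (288,243) and (230,145). The side view shows the same things, with the key bow at about (261,230) and the keyhole at (361,214).

```bash
cat > m.py <<'E'
from h import *
import pickle
from scipy.optimize import least_squares
D={n:pickle.load(open(n+"0.pkl","rb")) for n in("top","side")}
C={n:cloud(D[n]) for n in D}
def seg(n,px,zl,zh,r):
    c0=onplane(D[n],[px],(zl+zh)/2)[0]
    c=C[n]; m=(c[...,2]>zl)&(c[...,2]<zh)&(np.hypot(c[...,0]-c0[0],c[...,1]-c0[1])<r)
    return m
if __name__=="__main__":
    for nm,ps,zt in(("a",{"top":(212,253),"side":(258,131)},.088),("b",{"top":(437,264),"side":(305,319)},.088),("base",{"top":(279,177),"side":(350,142)},.138),
      ("blue",{"top":(288,243),"side":(284,173)},.088),("blue2",{"top":(230,145),"side":(366,127)},.088)):
        for n in D:
            m=seg(n,ps[n],zt-.012,zt+.01,.05); p=C[n][m]
            if len(p)<5: print(nm,n,len(p)); continue
            # outer contour of mask -> rim plane -> circle
            cs,_=cv2.findContours(m.astype(np.uint8),cv2.RETR_EXTERNAL,cv2.CHAIN_APPROX_NONE)
            ct=max(cs,key=cv2.contourArea)[:,0]; q=onplane(D[n],ct,zt)[:,:2]
            (x,y),rr=cv2.minEnclosingCircle(q.astype(np.float32)); 
            print(nm,n,len(p),"z",np.percentile(p[:,2],[5,50,95]).round(4),"mec",round(x,4),round(y,4),round(rr,4),"mid",((p[:,:2].max(0)+p[:,:2].min(0))/2).round(4),np.ptp(p[:,:2],axis=0).round(4))
    for n,px in(("top",(339,271)),("side",(261,230))):
        for zl,zh,r in((.05,.08,.05),(.032,.048,.06)):
            m=seg(n,px,zl,zh,r);p=C[n][m]
            rc=cv2.minAreaRect(p[:,:2].astype(np.float32)); print("key",n,len(p),zl,p.mean(0).round(4),rc, p[:,2].max())
    for n,px in(("top",(312,188)),("side",(358,205))):
        m=seg(n,px,.044,.053,.2);p=C[n][m]
        rc=cv2.minAreaRect(p[:,:2].astype(np.float32)); print("station",n,len(p),rc,np.percentile(p[:,2],[5,50,95]))
    for n,(u0,u1,v0,v1) in(("top",(250,375,145,290)),("side",(230,420,120,270))):
        im=cv2.resize(D[n]["image"][v0:v1,u0:u1,::-1],None,fx=4.2,fy=3.8,interpolation=cv2.INTER_CUBIC); im=cv2.convertScaleAbs(im,alpha=1.6)
        cv2.imwrite("pics/"+n+"crop.png",im)
E
python3 m.py
```

```text
a top 145 z [0.0779 0.0871 0.0906] mec 0.4821 0.2724 0.032 mid [0.4827 0.2733] [0.0582 0.0604]
a side 242 z [0.0767 0.0846 0.0899] mec 0.4816 0.2651 0.0421 mid [0.4844 0.2735] [0.059  0.0657]
b top 138 z [0.0774 0.0866 0.0902] mec 0.4547 -0.3089 0.0322 mid [ 0.4566 -0.3103] [0.0549 0.0621]
b side 587 z [0.077  0.0862 0.0902] mec 0.4583 -0.3143 0.0347 mid [ 0.458  -0.3108] [0.0606 0.0624]
base top 133 z [0.1285 0.1377 0.1404] mec 0.6694 0.0919 0.0312 mid [0.6697 0.0927] [0.0597 0.0593]
base side 310 z [0.1267 0.1343 0.1401] mec 0.671 0.084 0.0419 mid [0.672  0.0932] [0.0595 0.0631]
blue top 104 z [0.0775 0.0878 0.0906] mec 0.5083 0.0751 0.0306 mid [0.5082 0.0751] [0.058  0.0586]
blue side 310 z [0.0767 0.0843 0.0904] mec 0.5102 0.0693 0.0399 mid [0.5102 0.0768] [0.0596 0.0633]
blue2 top 147 z [0.0776 0.0866 0.0907] mec 0.7659 0.2288 0.0321 mid [0.766  0.2296] [0.0589 0.0597]
blue2 side 224 z [0.077  0.0841 0.0903] mec 0.7628 0.2254 0.042 mid [0.7687 0.2305] [0.0605 0.0629]
key top 44 0.05 [ 0.4337 -0.0566  0.0711] ((0.4331314265727997, -0.05688384175300598), (0.029163308441638947, 0.0
[... 191 characters left out ...]
16.913354873657227) 0.0478407496815092
key side 169 0.05 [ 0.4355 -0.0588  0.0648] ((0.4358207881450653, -0.05706313997507095), (0.03014633059501648, 0.010667625814676285), 23.97527313232422) 0.0761944773457095
key side 469 0.032 [ 0.4345 -0.0654  0.0406] ((0.43567025661468506, -0.05676031485199928), (0.056436989456415176, 0.05085582286119461), 17.351882934570312) 0.04783428903243958
station top 3988 ((0.6860674619674683, 0.027659878134727478), (0.3326694965362549, 0.304195761680603), 24.37289047241211) [0.04691816 0.05031201 0.05261979]
station side 3457 ((0.6679480075836182, 0.013473674654960632), (0.2811904847621918, 0.3821811378002167), 79.549560546875) [0.04778052 0.05153706 0.05278687]
```

View pics/topcrop.png

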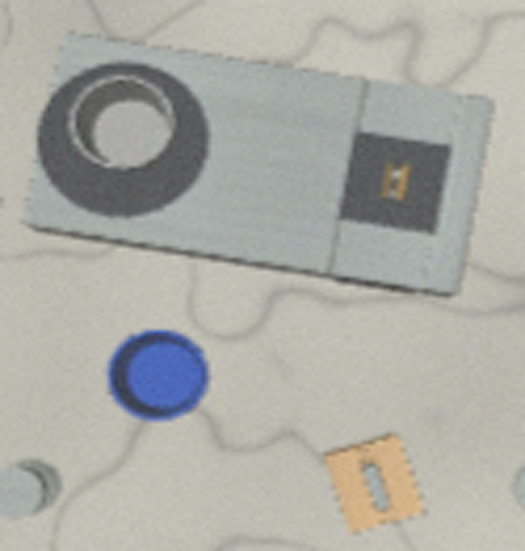

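View pics/sidecrop.png

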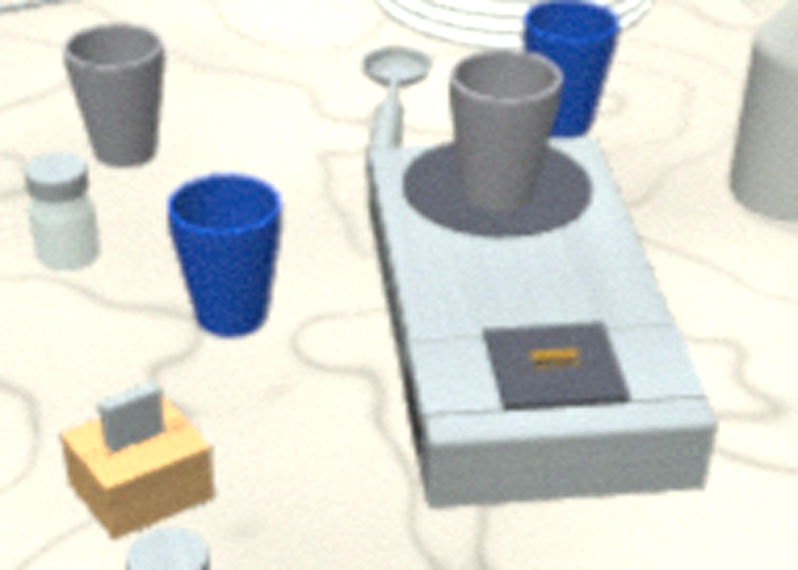

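The crops show the brass lips of the slot at about (344,193) in the top image and (362,215) in the side image. The dark face plate surrounds them, and the key bow lies along the block's long side.

```bash
cat > m2.py <<'E'
from m import *
def comp(m,px):
    _,l=cv2.connectedComponents(m.astype(np.uint8)); 
    v,u=np.nonzero(l); i=np.argmin((u-px[0])**2+(v-px[1])**2); return l==l[v[i],u[i]]
for n,ps,pf,pp in(("top",(312,188),(337,185),(262,190)),("side",(358,205),(352,221),(336,172))):
    d=D[n]; c=C[n]; hsv=cv2.cvtColor(d["image"],cv2.COLOR_RGB2HSV).astype(int)
    m=comp((c[...,2]>.042)&(c[...,2]<.063),ps); p=c[m]
    print(n,"station",m.sum(),cv2.minAreaRect(p[:,:2].astype(np.float32)))
    dark=hsv[...,2]<85
    near=lambda px,r:(np.hypot(*(np.indices(dark.shape)[::-1]-np.array(px)[:,None,None]))<r)
    mf=comp(dark&near(pf,30)&(hsv[...,1]<80),pf)
    q=onplane(d,cv2.findContours(mf.astype(np.uint8),0,1)[0][0][:,0],.055)[:,:2]
    print(" face",mf.sum(),cv2.minAreaRect(q.astype(np.float32)))
    br=(hsv[...,1]>100)&(hsv[...,0]<30)&near(((344,192),(361,214))[n=="side"],14)
    v,u=np.nonzero(br)
    q=onplane(d,np.c_[u,v],.058)[:,:2]; print(" brass",len(u),u.mean(),v.mean(),q.mean(0),cv2.minAreaRect(q.astype(np.float32)))
    # brass pixels range
    mp=dark&near(pp,45)&m; pl=c[mp&(np.abs(c[...,2]-.05)<.004)]
    print(" plate",mp.sum(),cv2.minEnclosingCircle(pl[:,:2].astype(np.float32)))
E
python3 m2.py
```

```text
top station 4945 ((0.6578640341758728, 0.01650579273700714), (0.2821623980998993, 0.14072033762931824), 79.82682800292969)
 face 524 ((0.6423260569572449, -0.06935287266969681), (0.06149119511246681, 0.06299653649330139), 79.52677154541016)
 brass 7 345.42857142857144 192.0 [ 0.64322481 -0.0743229 ] ((0.6433068513870239, -0.07420288026332855), (0.0019130617147311568, 0.016119401901960373), 75.6460952758789)
 plate 820 ((0.6525958180427551, 0.09244483709335327), 0.07902811467647552)
side station 4806 ((0.6600411534309387, 0.01497773826122284), (0.2816101312637329, 0.14074201881885529), 79.85476684570312)
 face 547 ((0.6435158252716064, -0.07187291979789734), (0.06360191106796265, 0.06085805222392082), 79.63544464111328)
 brass 33 361.3333333333333 213.15151515151516 [ 0.64447522 -0.06637295] ((0.6436904072761536, -0.06727582216262817), (0.009438076987862587, 0.021229051053524017), 73.83972930908203)
 plate 706 ((0.6484307646751404, 0.048482418060302734), 0.10672225058078766)
```

```bash
cat > p.py <<'E'
import sys, numpy as np
from scipy.spatial.transform import Rotation as R
from bench import robot
def show():
    s=robot.read_state(); q=s["eef_rot"]; r=R.from_quat(q[[1,2,3,0]]); M=r.as_matrix()
    print("t",round(s["time"],2),"tcp",s["tcp_pos"].round(4),"yaw",round(np.degrees(np.arctan2(M[1,0],M[0,0])),2),"gap",round(s["finger_gap"],4),"F",s["ft_force"].round(1),"j",np.degrees(s["joint_pos"]).round(0))
    return s,r
def plan(*wps):
    s,r=show()
    for x,y,z,yaw in wps:
        t=R.from_euler("z",yaw,degrees=True)*R.from_euler("x",180,degrees=True)
        o=r.inv().apply(np.array([x,y,z])-s["tcp_pos"]); rv=(r.inv()*t).as_rotvec(degrees=True)
        print("off",o.round(4).tolist(),"rot",rv.round(1).tolist(),"rows>=",int(np.ceil(max(np.linalg.norm(o)/.0417,np.linalg.norm(rv)/7.16))))
if __name__=="__main__": plan(*[tuple(map(float,a.split(","))) for a in sys.argv[1:]])
E
python3 p.py .457,-.3105,.17,56 .457,-.3105,.083,56
python3 - <<'E'
from h import *
import pickle
d=pickle.load(open("top0.pkl","rb"))
for n,px,z in(("sa",(256,273),.07),("sb",(380,272),.07),("spoon",(222,187),.005),("bottle",(270,88),.2)): print(n,onplane(d,[px],z).round(3))
E
```

```text
t 0.1 tcp [ 0.2181 -0.585   0.2489] yaw 20.45 gap 0.0854 F [-0.2 -0.5  1. ] j [-75.  16.  -2.  73.   0.  84.]
off [0.3197, -0.1736, 0.0794] rot [-0.1, -0.1, -35.6] rows>= 9
off [0.3196, -0.1734, 0.1664] rot [-0.1, -0.1, -35.6] rows>= 10
sa [[0.433 0.157 0.07 ]]
sb [[ 0.436 -0.16   0.07 ]]
spoon [[0.665 0.267 0.005]]
bottle [[0.87  0.109 0.2  ]]
```

Emit:
{"fn": "move_arm", "kwargs": {"offset": [[0.32, -0.174, 0.079], [0.32, -0.174, 0.079], [0.32, -0.174, 0.079], [0.32, -0.174, 0.079], [0.32, -0.174, 0.079], [0.32, -0.174, 0.079], [0.32, -0.174, 0.079], [0.32, -0.174, 0.079], [0.32, -0.174, 0.079], [0.32, -0.174, 0.079]], "rotation": [[0, 0, -35.6], [0, 0, -35.6], [0, 0, -35.6], [0, 0, -35.6], [0, 0, -35.6], [0, 0, -35.6], [0, 0, -35.6], [0, 0, -35.6], [0, 0, -35.6], [0, 0, -35.6]], "gripper": 1, "newtons": 40}}

```text
time: 0.93
tcp_pos: [0.4593, -0.3047, 0.1687]
eef_rot: [-0.003, 0.881, 0.473, 0.001]
ft_force: [-1.5, 0.4, -0.0]
finger_gap: 0.0852
grasp_force: 0.0
```

```bash
python3 p.py .457,-.3105,.17,56 .457,-.3105,.083,56
```

```text
t 0.93 tcp [ 0.4593 -0.3047  0.1687] yaw 56.45 gap 0.0852 F [-1.5  0.4 -0. ] j [-40.  12. -17.  62.   0.  83.]
off [-0.0061, 0.0013, -0.0014] rot [-0.2, -0.2, 0.5] rows>= 1
off [-0.0064, 0.0016, 0.0856] rot [-0.2, -0.2, 0.5] rows>= 3
```

Emit:
{"fn": "move_arm", "kwargs": {"offset": [[0, 0, 0], [0, 0, 0], [0, 0, 0.04], [0, 0, 0.075], [0, 0, 0.087], [0, 0, 0.087], [0, 0, 0.087]], "rotation": [[0, 0, 0], [0, 0, 0], [0, 0, 0], [0, 0, 0], [0, 0, 0], [0, 0, 0], [0, 0, 0]]}}

```text
time: 1.52
tcp_pos: [0.4566, -0.3117, 0.0841]
eef_rot: [-0.0, 0.883, 0.469, -0.0]
ft_force: [0.3, -0.6, 1.0]
finger_gap: 0.0856
grasp_force: 0.0
```

```bash
python3 p.py .457,-.3105,.083,56
```

```text
t 1.52 tcp [ 0.4566 -0.3117  0.0841] yaw 55.94 gap 0.0856 F [ 0.3 -0.6  1. ] j [-41.  17. -22.  51.  -0.  83.]
off [0.0012, -0.0003, 0.0011] rot [-0.1, -0.0, -0.1] rows>= 1
```

Well placed. Close and lift.

Emit:
{"fn": "move_arm", "kwargs": {"offset": [[0.001, 0, 0.001], [0.001, 0, 0.001], [0.001, 0, 0.001], [0.001, 0, 0.001], [0.001, 0, 0.001], [0.001, 0, 0.001], [0.001, 0, 0.001], [0.001, 0, 0.001]], "rotation": [[0, 0, 0], [0, 0, 0], [0, 0, 0], [0, 0, 0], [0, 0, 0], [0, 0, 0], [0, 0, 0], [0, 0, 0]], "gripper": 0, "newtons": 40}}

```text
time: 2.18
tcp_pos: [0.4592, -0.3113, 0.0857]
eef_rot: [0.002, 0.883, 0.47, 0.001]
ft_force: [-1.6, 1.0, 6.1]
finger_gap: 0.0601
grasp_force: 42.3
```

Emit:
{"fn": "move_arm", "kwargs": {"offset": [[0, 0, -0.03], [0, 0, -0.07], [0, 0, -0.11], [0, 0, -0.14], [0, 0, -0.17], [0, 0, -0.17], [0, 0, -0.17]], "rotation": [[0, 0, 0], [0, 0, 0], [0, 0, 0], [0, 0, 0], [0, 0, 0], [0, 0, 0], [0, 0, 0]]}}

```text
time: 2.77
tcp_pos: [0.4595, -0.3112, 0.2566]
eef_rot: [0.003, 0.883, 0.47, 0.001]
ft_force: [-0.1, -0.2, -2.4]
finger_gap: 0.0598
grasp_force: 44.9
```

```bash
python3 p.py .6708,.0927,.255,98 .6708,.0927,.177,98
```

```text
t 2.77 tcp [ 0.4595 -0.3112  0.2566] yaw 56.05 gap 0.0598 F [-0.1 -0.2 -2.4] j [-41.   8. -10.  71.   0.  83.]
off [0.4531, -0.0503, 0.0009] rot [0.4, 0.2, -41.9] rows>= 11
off [0.4531, -0.0508, 0.0789] rot [0.4, 0.2, -41.9] rows>= 12
```

Emit:
{"fn": "move_arm", "kwargs": {"offset": [[0.03, -0.003, 0], [0.07, -0.008, 0], [0.11, -0.012, 0], [0.15, -0.017, 0], [0.19, -0.021, 0], [0.23, -0.025, 0], [0.27, -0.03, 0], [0.31, -0.034, 0], [0.35, -0.039, 0], [0.385, -0.043, 0]], "rotation": [[0, 0, -4], [0, 0, -8], [0, 0, -12], [0, 0, -16], [0, 0, -20], [0, 0, -24], [0, 0, -28], [0, 0, -32], [0, 0, -36], [0, 0, -40]]}}

```text
time: 3.6
tcp_pos: [0.6368, 0.036, 0.2508]
eef_rot: [-0.001, 0.667, 0.745, -0.001]
ft_force: [1.1, -0.7, -0.8]
finger_gap: 0.0599
grasp_force: 44.9
```

```bash
python3 p.py .6708,.0927,.255,98
```

```text
t 3.6 tcp [0.6368 0.036  0.2508] yaw 96.3 gap 0.0599 F [ 1.1 -0.7 -0.8] j [-3. 17.  0. 73.  0. 81.]
off [0.0526, 0.04, -0.0042] rot [-0.2, -0.1, -1.7] rows>= 2
```

Emit:
{"fn": "move_arm", "kwargs": {"offset": [[0.025, 0.018, -0.002], [0.048, 0.037, -0.004], [0.048, 0.037, -0.004], [0.048, 0.037, -0.004], [0.048, 0.037, -0.004], [0.048, 0.037, -0.004]], "rotation": [[0, 0, -1.5], [0, 0, -1.5], [0, 0, -1.5], [0, 0, -1.5], [0, 0, -1.5], [0, 0, -1.5]]}}

```text
time: 4.1
tcp_pos: [0.6679, 0.0841, 0.2558]
eef_rot: [-0.001, 0.659, 0.752, -0.001]
ft_force: [0.4, -0.3, -2.3]
finger_gap: 0.0598
grasp_force: 45.0
```

```bash
python3 p.py .6708,.0927,.255,98
python3 - <<'E'
from h import *
d=grab("side"); c=cloud(d); im=d["image"]
cv2.imwrite("pics/s2.png",cv2.resize(im[20:270,210:510,::-1],None,fx=2.4,fy=2.2))
E
```

```text
t 4.1 tcp [0.6679 0.0841 0.2558] yaw 97.49 gap 0.0598 F [ 0.4 -0.3 -2.3] j [ 2. 21.  6. 75. -0. 84.]
off [0.0082, 0.004, 0.0008] rot [-0.1, 0.0, -0.5] rows>= 1
```

View pics/s2.png

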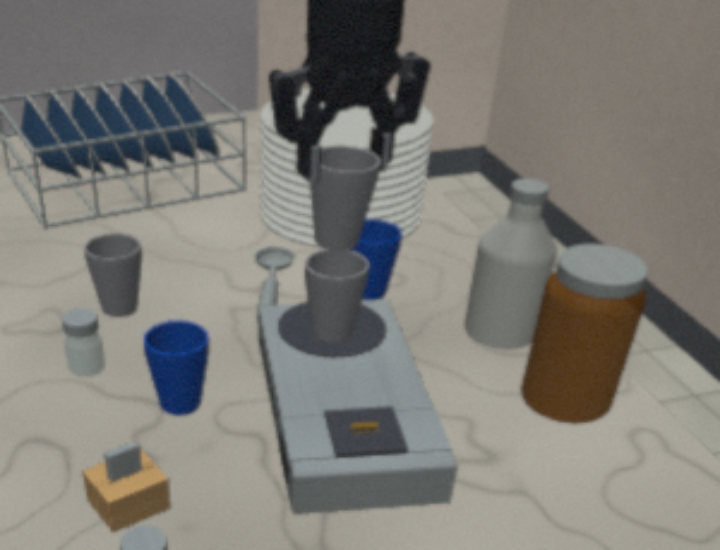

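The tumbler hangs upright in the gripper at about (345,200) of the crop, just short of the base tumbler at (337,290). I'll correct that and lower it.

Emit:
{"fn": "move_arm", "kwargs": {"offset": [[0.008, 0.004, 0], [0.008, 0.004, 0], [0.008, 0.004, 0], [0.008, 0.004, 0.02], [0.008, 0.004, 0.04], [0.008, 0.004, 0.055], [0.008, 0.004, 0.065], [0.008, 0.004, 0.07], [0.008, 0.004, 0.073], [0.008, 0.004, 0.073]], "rotation": [[0, 0, 0], [0, 0, 0], [0, 0, 0], [0, 0, 0], [0, 0, 0], [0, 0, 0], [0, 0, 0], [0, 0, 0], [0, 0, 0], [0, 0, 0]]}}

```text
time: 4.98
tcp_pos: [0.672, 0.0934, 0.1839]
eef_rot: [-0.0, 0.659, 0.752, -0.0]
ft_force: [0.3, 0.3, -2.0]
finger_gap: 0.0598
grasp_force: 44.9
```

```bash
python3 p.py .6708,.0927,.178,98
```

```text
t 4.98 tcp [0.672  0.0934 0.1839] yaw 97.54 gap 0.0598 F [ 0.3  0.3 -2. ] j [ 2. 23.  1. 67. -0. 85.]
off [-0.0005, -0.0012, 0.0059] rot [-0.0, 0.0, -0.5] rows>= 1
```

Emit:
{"fn": "move_arm", "kwargs": {"offset": [[0, -0.001, 0.002], [0, -0.001, 0.004], [0, -0.001, 0.006], [0, -0.001, 0.0065], [0, -0.001, 0.0065]], "rotation": [[0, 0, 0], [0, 0, 0], [0, 0, 0], [0, 0, 0], [0, 0, 0]]}}

```text
time: 5.4
tcp_pos: [0.6716, 0.0935, 0.1782]
eef_rot: [0.0, 0.659, 0.752, 0.001]
ft_force: [0.2, 0.5, -0.1]
finger_gap: 0.0598
grasp_force: 45.1
```

Contact is just made, so I release and rise.

Emit:
{"fn": "move_arm", "kwargs": {"offset": [[0, 0, 0], [0, 0, 0], [0, 0, 0], [0, 0, 0], [0, 0, 0], [0, 0, -0.02], [0, 0, -0.05], [0, 0, -0.09], [0, 0, -0.09]], "rotation": [[0, 0, 0], [0, 0, 0], [0, 0, 0], [0, 0, 0], [0, 0, 0], [0, 0, 0], [0, 0, 0], [0, 0, 0], [0, 0, 0]], "gripper": 1}}

```text
time: 6.15
tcp_pos: [0.675, 0.0935, 0.2767]
eef_rot: [0.005, 0.659, 0.752, 0.005]
ft_force: [1.6, 0.2, 1.7]
finger_gap: 0.0852
grasp_force: 0.0
```

```bash
python3 p.py .4833,.273,.17,119 .4833,.273,.083,119
```

```text
t 6.15 tcp [0.675  0.0935 0.2767] yaw 97.55 gap 0.0852 F [1.6 0.2 1.7] j [ 2. 20.  8. 77. -0. 85.]
off [0.2033, -0.168, 0.1041] rot [0.8, 0.2, -21.5] rows>= 7
off [0.2034, -0.1692, 0.1911] rot [0.8, 0.2, -21.5] rows>= 8
```

Emit:
{"fn": "move_arm", "kwargs": {"offset": [[0.03, -0.024, 0], [0.062, -0.05, 0], [0.094, -0.076, 0.01], [0.125, -0.103, 0.035], [0.155, -0.129, 0.06], [0.185, -0.152, 0.08], [0.203, -0.167, 0.096], [0.203, -0.167, 0.096], [0.203, -0.167, 0.096], [0.203, -0.167, 0.096]], "rotation": [[0, 0, -3], [0, 0, -6], [0, 0, -9], [0, 0, -12], [0, 0, -15], [0, 0, -18], [0, 0, -21], [0, 0, -21], [0, 0, -21], [0, 0, -21]]}}

```text
time: 6.98
tcp_pos: [0.4793, 0.2729, 0.172]
eef_rot: [0.001, 0.511, 0.86, 0.0]
ft_force: [0.2, -0.6, 0.8]
finger_gap: 0.0853
grasp_force: 0.0
```

```bash
python3 p.py .4833,.273,.17,119 .4833,.273,.083,119
python3 - <<'E'
from h import *
d=grab("top"); c=cloud(d)
for lo,hi,cx,cy in ((.172,.19,.671,.093),(.13,.145,.671,.093)):
    m=(np.hypot(c[...,0]-cx,c[...,1]-cy)<.04)&(c[...,2]>lo)&(c[...,2]<hi); p=c[m]
    print(m.sum(),p[:,2].max() if len(p) else 0, cv2.minEnclosingCircle(p[:,:2].astype(np.float32)) if len(p) else 0)
save(d,"t3.png")
E
```

```text
t 6.98 tcp [0.4793 0.2729 0.172 ] yaw 118.56 gap 0.0853 F [ 0.2 -0.6  0.8] j [ 23.  11. -17.  62.  -0.  84.]
off [-0.0018, 0.0035, 0.002] rot [0.1, 0.0, -0.4] rows>= 1
off [-0.0018, 0.0034, 0.089] rot [0.1, 0.0, -0.4] rows>= 3
139 0.18523455824737423 ((0.670987606048584, 0.09326197952032089), 0.03076666034758091)
332 0.14469215197947405 ((0.6663703918457031, 0.09076014161109924), 0.02954373136162758)
```

View pics/t3.png

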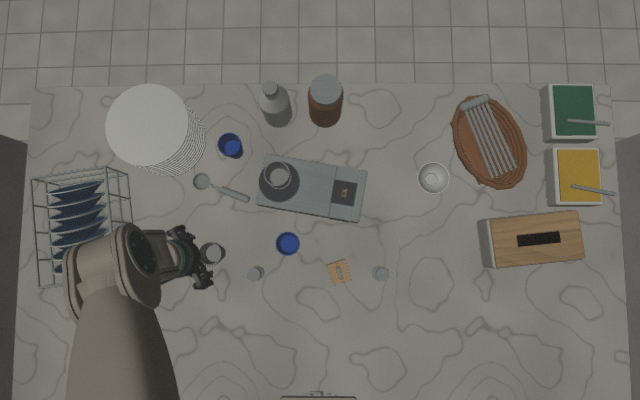

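The second tumbler is nested, with its rim at z 0.18 centred on the base. Cup_a shows at (212,253) beside the open gripper. Before descending I'll check the arm's clearance over the dish rack.

Run:
```python
from h import *
import pickle
d=pickle.load(open("top0.pkl","rb")); c=cloud(d); m=(c[...,1]>.4)&(c[...,0]<.7)&(c[...,0]>.3)&(c[...,2]>.03)
p=c[m]; print("rack",p.min(0),p.max(0))
d=grab("side"); c=cloud(d); d0=pickle.load(open("side0.pkl","rb")); ch=(np.abs(d["range_z"]-d0["range_z"])>.03)&(d["range_z"]>0)&(d["range_z"]<d0["range_z"])
p=c[ch&(c[...,0]>.2)]; 
for y in np.arange(.2,.5,.03):
    q=p[(p[:,1]>y)&(p[:,1]<y+.03)]; print(round(y,2),len(q),np.percentile(q[:,2],[1,50]).round(3) if len(q) else "")
```

```text
rack [0.39543574 0.40039733 0.03001314] [0.6999995  0.74110329 0.16194075]
0.2 68 [0.216 0.237]
0.23 2739 [0.182 0.321]
0.26 560 [0.175 0.254]
0.29 282 [0.174 0.231]
0.32 0 
0.35 0 
0.38 0 
0.41 0 
0.44 0 
0.47 0
```

Emit:
{"fn": "move_arm", "kwargs": {"offset": [[-0.002, 0.0035, 0], [-0.002, 0.0035, 0.03], [-0.002, 0.0035, 0.06], [-0.002, 0.0035, 0.08], [-0.002, 0.0035, 0.088], [-0.002, 0.0035, 0.088], [-0.002, 0.0035, 0.088]], "rotation": [[0, 0, 0], [0, 0, 0], [0, 0, 0], [0, 0, 0], [0, 0, 0], [0, 0, 0], [0, 0, 0]]}}

```text
time: 7.67
tcp_pos: [0.484, 0.2724, 0.0842]
eef_rot: [0.0, 0.511, 0.859, 0.0]
ft_force: [0.9, -0.0, 0.2]
finger_gap: 0.0858
grasp_force: 0.0
```

```bash
python3 p.py .4833,.273,.083,119
```

```text
t 7.67 tcp [0.484  0.2724 0.0842] yaw 118.49 gap 0.0858 F [ 0.9 -0.   0.2] j [ 23.  17. -22.  51.  -0.  84.]
off [0.0009, -0.0003, 0.0012] rot [0.1, 0.0, -0.5] rows>= 1
```

Emit:
{"fn": "move_arm", "kwargs": {"offset": [[0.001, 0, 0.001], [0.001, 0, 0.001], [0.001, 0, 0.001], [0.001, 0, 0.001], [0.001, 0, 0.001], [0.001, 0, 0.001], [0.001, 0, 0.001], [0.001, 0, 0.001]], "rotation": [[0, 0, 0], [0, 0, 0], [0, 0, 0], [0, 0, 0], [0, 0, 0], [0, 0, 0], [0, 0, 0], [0, 0, 0]], "gripper": 0, "newtons": 40}}

```text
time: 8.33
tcp_pos: [0.4839, 0.2741, 0.0848]
eef_rot: [0.001, 0.511, 0.86, 0.002]
ft_force: [0.4, -1.5, 5.4]
finger_gap: 0.0605
grasp_force: 43.0
```

Emit:
{"fn": "move_arm", "kwargs": {"offset": [[0, 0, -0.03], [0, 0, -0.07], [0, 0, -0.11], [0, 0, -0.15], [0, 0, -0.185], [0, 0, -0.21], [0, 0, -0.215], [0, 0, -0.215]], "rotation": [[0, 0, 0], [0, 0, 0], [0, 0, 0], [0, 0, 0], [0, 0, 0], [0, 0, 0], [0, 0, 0], [0, 0, 0]]}}

```text
time: 9.0
tcp_pos: [0.4836, 0.2741, 0.3004]
eef_rot: [0.002, 0.511, 0.86, 0.002]
ft_force: [-0.1, 0.4, -2.5]
finger_gap: 0.0603
grasp_force: 44.7
```

```bash
python3 p.py .6713,.0930,.298,98
```

```text
t 9.0 tcp [0.4836 0.2741 0.3004] yaw 118.55 gap 0.0603 F [-0.1  0.4 -2.5] j [23.  7. -6. 76. -0. 84.]
off [-0.2488, 0.0783, 0.003] rot [0.3, -0.0, 20.6] rows>= 7
```

Emit:
{"fn": "move_arm", "kwargs": {"offset": [[-0.03, 0.009, 0], [-0.065, 0.02, 0], [-0.1, 0.031, 0], [-0.135, 0.043, 0], [-0.17, 0.054, 0], [-0.205, 0.065, 0], [-0.235, 0.074, 0.002], [-0.249, 0.078, 0.002], [-0.249, 0.078, 0.002], [-0.249, 0.078, 0.002]], "rotation": [[0, 0, 3], [0, 0, 6], [0, 0, 9], [0, 0, 12], [0, 0, 15], [0, 0, 18], [0, 0, 20.6], [0, 0, 20.6], [0, 0, 20.6], [0, 0, 20.6]]}}

```text
time: 9.83
tcp_pos: [0.6687, 0.0916, 0.2926]
eef_rot: [-0.002, 0.657, 0.754, -0.002]
ft_force: [-0.4, 0.0, -2.1]
finger_gap: 0.0602
grasp_force: 44.7
```

Emit:
{"fn": "move_arm", "kwargs": {"offset": [[0, 0, 0], [0, 0, 0]], "rotation": [[0, 0, 0], [0, 0, 0]]}}

```text
time: 10.0
tcp_pos: [0.6685, 0.0932, 0.2949]
eef_rot: [-0.001, 0.656, 0.755, -0.0]
ft_force: [0.3, -0.8, -1.3]
finger_gap: 0.0603
grasp_force: 44.7
```

```bash
python3 p.py .6713,.0930,.298,98
```

```text
t 10.0 tcp [0.6685 0.0932 0.2949] yaw 98.04 gap 0.0603 F [ 0.3 -0.8 -1.3] j [ 2. 20. 10. 80.  0. 84.]
off [-0.0006, 0.0028, -0.0031] rot [-0.1, -0.0, 0.0] rows>= 1
```

Emit:
{"fn": "move_arm", "kwargs": {"offset": [[0, 0.003, 0], [0, 0.003, 0], [0, 0.003, 0.02], [0, 0.003, 0.04], [0, 0.003, 0.055], [0, 0.003, 0.065], [0, 0.003, 0.07], [0, 0.003, 0.07], [0, 0.003, 0.07]], "rotation": [[0, 0, 0], [0, 0, 0], [0, 0, 0], [0, 0, 0], [0, 0, 0], [0, 0, 0], [0, 0, 0], [0, 0, 0], [0, 0, 0]]}}

```text
time: 10.75
tcp_pos: [0.6731, 0.0926, 0.2263]
eef_rot: [0.0, 0.656, 0.754, 0.0]
ft_force: [-0.5, 0.4, -0.8]
finger_gap: 0.0601
grasp_force: 44.7
```

```bash
python3 p.py .6713,.0930,.219,98
```

```text
t 10.75 tcp [0.6731 0.0926 0.2263] yaw 97.96 gap 0.0601 F [-0.5  0.4 -0.8] j [ 2. 22.  4. 72.  0. 84.]
off [0.0007, -0.0018, 0.0073] rot [0.1, 0.0, -0.0] rows>= 1
```

Emit:
{"fn": "move_arm", "kwargs": {"offset": [[0, -0.0015, 0.002], [0, -0.0015, 0.004], [0, -0.0015, 0.006], [0, -0.0015, 0.0075], [0, -0.0015, 0.008], [0, -0.0015, 0.008]], "rotation": [[0, 0, 0], [0, 0, 0], [0, 0, 0], [0, 0, 0], [0, 0, 0], [0, 0, 0]]}}

```text
time: 11.25
tcp_pos: [0.6721, 0.0925, 0.2192]
eef_rot: [0.001, 0.656, 0.754, 0.001]
ft_force: [-0.8, 1.7, 4.9]
finger_gap: 0.0599
grasp_force: 45.2
```

Emit:
{"fn": "move_arm", "kwargs": {"offset": [[0, 0, 0], [0, 0, 0], [0, 0, 0], [0, 0, 0], [0, 0, 0], [0, 0, -0.02], [0, 0, -0.04], [0, 0, -0.06], [0, 0, -0.06], [0, 0, -0.06]], "rotation": [[0, 0, 0], [0, 0, 0], [0, 0, 0], [0, 0, 0], [0, 0, 0], [0, 0, 0], [0, 0, 0], [0, 0, 0], [0, 0, 0], [0, 0, 0]], "gripper": 1}}

```text
time: 12.08
tcp_pos: [0.6723, 0.0922, 0.279]
eef_rot: [0.001, 0.656, 0.754, 0.001]
ft_force: [-0.1, 0.8, -0.8]
finger_gap: 0.0852
grasp_force: 0.0
```

```bash
python3 p.py .4343,-.057,.2,197.2 .4343,-.057,.065,197.2
```

```text
t 12.08 tcp [0.6723 0.0922 0.279 ] yaw 97.95 gap 0.0852 F [-0.1  0.8 -0.8] j [ 2. 21.  8. 78. -0. 84.]
off [-0.1149, -0.2566, 0.0782] rot [0.1, 0.2, -99.3] rows>= 14
off [-0.1148, -0.257, 0.2132] rot [0.1, 0.2, -99.3] rows>= 14
```

Emit:
{"fn": "move_arm", "kwargs": {"offset": [[-0.015, -0.03, 0], [-0.03, -0.062, 0], [-0.045, -0.095, 0.01], [-0.06, -0.128, 0.02], [-0.075, -0.16, 0.03], [-0.088, -0.19, 0.04], [-0.1, -0.215, 0.05], [-0.107, -0.235, 0.06], [-0.112, -0.25, 0.07], [-0.115, -0.257, 0.078]], "rotation": [[0, 0, -7], [0, 0, -14], [0, 0, -21], [0, 0, -28], [0, 0, -35], [0, 0, -42], [0, 0, -49], [0, 0, -56], [0, 0, -63], [0, 0, -70]], "gripper": 0.5}}

```text
time: 12.92
tcp_pos: [0.4288, -0.0573, 0.1969]
eef_rot: [-0.002, 0.103, 0.995, 0.0]
ft_force: [-0.8, 0.6, -0.1]
finger_gap: 0.0426
grasp_force: 0.0
```

Emit:
{"fn": "move_arm", "kwargs": {"offset": [[0, 0, 0], [0, 0, 0], [0, 0, 0], [0, 0, 0], [0, 0, 0], [0, 0, 0]], "rotation": [[0, 0, -7], [0, 0, -14], [0, 0, -21], [0, 0, -29], [0, 0, -29], [0, 0, -29]]}}

```text
time: 13.42
tcp_pos: [0.4317, -0.057, 0.1983]
eef_rot: [-0.001, -0.146, 0.989, 0.0]
ft_force: [-1.0, -0.0, 0.2]
finger_gap: 0.0427
grasp_force: 0.0
```

```bash
python3 p.py .4343,-.057,.2,197.2 .4343,-.057,.063,197.2
python3 - <<'E'
from h import *
d=grab("side"); 
cv2.imwrite("pics/s4.png",cv2.resize(d["image"][20:320,210:510,::-1],None,fx=2,fy=2))
d=grab("top"); c=cloud(d)
for lo,hi in ((.21,.235),):
    m=(np.hypot(c[...,0]-.671,c[...,1]-.093)<.06)&(c[...,2]>lo)&(c[...,2]<hi); p=c[m]
    print(m.sum(),p[:,2].max() if len(p) else 0, cv2.minEnclosingCircle(p[:,:2].astype(np.float32)) if len(p) else 0)
E
```

```text
t 13.42 tcp [ 0.4317 -0.057   0.1983] yaw -163.19 gap 0.0427 F [-1.  -0.   0.2] j [-16.  -1. -28.  64.   0. -33.]
off [-0.0025, -0.0008, -0.0017] rot [0.1, -0.1, -0.4] rows>= 1
off [-0.0027, -0.0009, 0.1353] rot [0.1, -0.1, -0.4] rows>= 4
171 0.2256352674670573 ((0.6701001524925232, 0.09300225973129272), 0.030925201252102852)
```

View pics/s4.png

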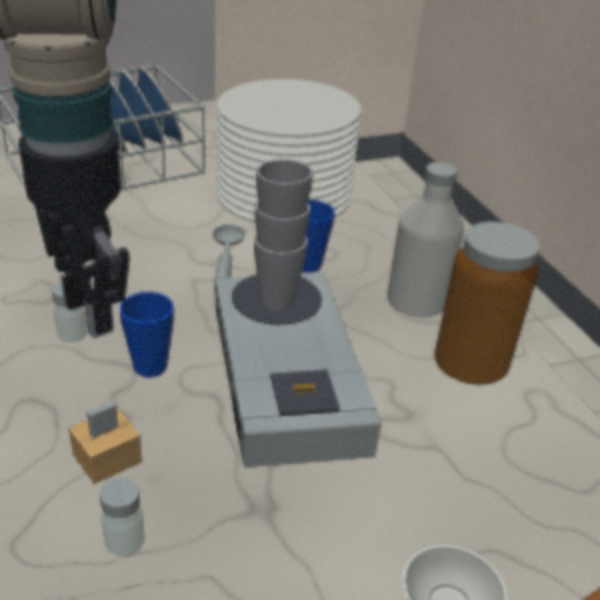

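All three tumblers stand in a straight stack, with rims at about (284,170), (281,215) and (279,245) of the crop. Next is the key.

Emit:
{"fn": "move_arm", "kwargs": {"offset": [[-0.0025, -0.001, 0.03], [-0.0025, -0.001, 0.065], [-0.0025, -0.001, 0.095], [-0.0025, -0.001, 0.115], [-0.0025, -0.001, 0.125], [-0.0025, -0.001, 0.125], [-0.0025, -0.001, 0.125]], "rotation": [[0, 0, -0.4], [0, 0, -0.4], [0, 0, -0.4], [0, 0, -0.4], [0, 0, -0.4], [0, 0, -0.4], [0, 0, -0.4]]}}

```text
time: 14.1
tcp_pos: [0.4354, -0.0575, 0.0746]
eef_rot: [-0.0, -0.15, 0.989, 0.0]
ft_force: [-0.3, -0.4, -0.7]
finger_gap: 0.0429
grasp_force: 0.0
```

```bash
python3 p.py .4343,-.057,.0625,197.2
```

```text
t 14.1 tcp [ 0.4354 -0.0575  0.0746] yaw -162.7 gap 0.0429 F [-0.3 -0.4 -0.7] j [-16.   7. -36.  47.  -0. -33.]
off [0.0009, 0.0008, 0.0121] rot [0.0, -0.0, 0.1] rows>= 1
```

Emit:
{"fn": "move_arm", "kwargs": {"offset": [[0.001, 0.001, 0.006], [0.001, 0.001, 0.012], [0.001, 0.001, 0.012], [0.001, 0.001, 0.012]], "rotation": [[0, 0, 0], [0, 0, 0], [0, 0, 0], [0, 0, 0]]}}

```text
time: 14.43
tcp_pos: [0.4343, -0.0569, 0.0628]
eef_rot: [0.0, -0.151, 0.989, -0.0]
ft_force: [-0.5, 1.2, 0.4]
finger_gap: 0.0425
grasp_force: 0.0
```

Emit:
{"fn": "move_arm", "kwargs": {"offset": [[0, 0, 0], [0, 0, 0], [0, 0, 0], [0, 0, 0], [0, 0, 0], [0, 0, 0], [0, 0, 0], [0, 0, 0]], "rotation": [[0, 0, 0], [0, 0, 0], [0, 0, 0], [0, 0, 0], [0, 0, 0], [0, 0, 0], [0, 0, 0], [0, 0, 0]], "gripper": 0, "newtons": 50}}

```text
time: 15.1
tcp_pos: [0.4342, -0.0562, 0.0629]
eef_rot: [0.0, -0.151, 0.989, 0.001]
ft_force: [-1.2, 3.0, 6.2]
finger_gap: 0.008
grasp_force: 50.8
```

Emit:
{"fn": "move_arm", "kwargs": {"offset": [[0, 0, -0.01], [0, 0, -0.025], [0, 0, -0.045], [0, 0, -0.07], [0, 0, -0.095], [0, 0, -0.1], [0, 0, -0.1], [0, 0, -0.1]], "rotation": [[0, 0, 0], [0, 0, 0], [0, 0, 0], [0, 0, 0], [0, 0, 0], [0, 0, 0], [0, 0, 0], [0, 0, 0]]}}

```text
time: 15.77
tcp_pos: [0.4339, -0.0571, 0.1624]
eef_rot: [0.0, -0.151, 0.989, -0.0]
ft_force: [0.2, 0.1, -0.7]
finger_gap: 0.0078
grasp_force: 50.0
```

```bash
python3 p.py .643,-.070,.16,169.8
```

```text
t 15.77 tcp [ 0.4339 -0.0571  0.1624] yaw -162.67 gap 0.0078 F [ 0.2  0.1 -0.7] j [-16.   1. -31.  59.  -0. -33.]
off [-0.1957, -0.0746, 0.0024] rot [-0.0, 0.0, 27.5] rows>= 6
```

Emit:
{"fn": "move_arm", "kwargs": {"offset": [[-0.03, -0.011, 0], [-0.065, -0.025, 0], [-0.1, -0.038, 0], [-0.135, -0.051, 0], [-0.165, -0.063, 0], [-0.185, -0.071, 0], [-0.196, -0.075, 0], [-0.196, -0.075, 0], [-0.196, -0.075, 0], [-0.196, -0.075, 0]], "rotation": [[0, 0, 4], [0, 0, 8], [0, 0, 12], [0, 0, 16], [0, 0, 20], [0, 0, 24], [0, 0, 27.5], [0, 0, 27.5], [0, 0, 27.5], [0, 0, 27.5]]}}

```text
time: 16.6
tcp_pos: [0.6415, -0.0697, 0.1607]
eef_rot: [-0.002, 0.088, 0.996, 0.0]
ft_force: [-0.6, 0.5, -0.7]
finger_gap: 0.0079
grasp_force: 49.9
```

```bash
python3 p.py .643,-.070,.13,169.8
python3 - <<'E'
from h import *
ims=[]
for n,(u,v) in (("side",(361,195)),("top",(345,190))):
    d=grab(n); ims.append(cv2.resize(d["image"][v-45:v+45,u-35:u+35,::-1],(400,514),interpolation=cv2.INTER_CUBIC))
    print(n,proj(d,[.643,-.07,.058]))
cv2.imwrite("pics/k5.png",cv2.convertScaleAbs(np.hstack(ims),alpha=1.6))
E
```

```text
t 16.6 tcp [ 0.6415 -0.0697  0.1607] yaw 169.91 gap 0.0079 F [-0.6  0.5 -0.7] j [-12.  21.  -5.  64.  -0.  -2.]
off [-0.0016, -0.0, 0.0307] rot [-0.0, -0.2, 0.1] rows>= 1
side [361.2996729  214.38887148]
top [343.78680075 192.0869148 ]
```

View pics/k5.png

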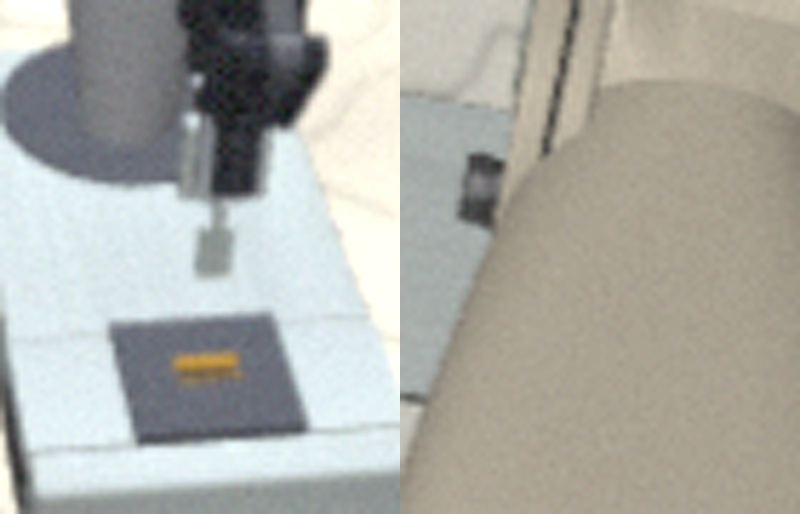

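The side crop shows the blade end at about (213,272) hanging above the brass slot at (207,366), roughly aligned along x. I'll convert that to mm.

Run:
```python
from h import *
from p import show
s,r=show(); d=grab("side"); im=d["image"]
hsv=cv2.cvtColor(im,cv2.COLOR_RGB2HSV).astype(int)
# brass
sub=(slice(203,224),slice(345,378)); v,u=np.nonzero((hsv[sub][...,1]>110)&(hsv[sub][...,0]<30)); u=u+345; v=v+203
print("brass",len(u),u.min(),u.max(),v.min(),v.max(),u.mean(),v.mean(), onplane(d,[[u.mean(),v.mean()]],.058))
# blade: darker than steel top, rows 187..197
for row in range(188,200): print(row,hsv[row,354:374,2])
M=r.as_matrix(); ko=s["tcp_pos"]+M[:,2]*.0589; print("pred origin",ko,proj(d,ko)); 
for dx in(-.006,.006): print(proj(d,ko+M[:,0]*dx))
print("brass pred ends",[proj(d,[.643+a*np.cos(np.radians(-10.2)),-.07+a*np.sin(np.radians(-10.2)),.058]) for a in(-.01,.01)])
```

```text
t 16.7 tcp [ 0.6418 -0.0698  0.1617] yaw 169.87 gap 0.0082 F [0.4 0.7 0. ] j [-12.  21.  -5.  64.  -0.  -2.]
brass 27 357 366 212 214 361.3703703703704 212.96296296296296 [[ 0.64476162 -0.06584551  0.058     ]]
188 [152 149 155 151 149 150 148 138 138 107  95 114 143 146 147 149 147 148
 150 151]
189 [149 149 148 150 149 148 141 128 121 106  93  99 123 133 145 145 147 146
 150 149]
190 [149 148 150 150 150 147 137 102 103  98  94  94 104 127 143 147 147 147
 146 148]
191 [148 150 148 152 151 148 134  94  92  95  93  94 106 131 143 147 146 147
 145 146]
192 [147 148 149 151 151 147 125  90  95  93  96  95 108 132 141 142 144 147
 143 149]
193 [147 146 148 148 150 145 123  93  93  93  92  94 107 137 143 144 144 143
 146 148]
194 [146 146 148 149 148 144 124  94  94  94  95  94 110 138 143 142 144 148
 146 147]
195 [148 147 148 149 151 145 122  94  94  92  92  98 113 144 147 146 144 146
 146 147]
196 [147 147 148 148 147 140 117  94  93  93  93  98 119 146 146 147 144 146
 147 143]
197 [147 145 146 147 145 139 114  98 100  98 101 104 126 145 149 145 144 146
 145 145]
198 [147 151 149 148 146 146 136 129 134 134 135 135 139 147 147 147 144 144
 149 144]
199 [147 148 143 146 150 149 149 146 146 145 147 145 146 148 148 149 144 141
 145 146]
pred origin [ 0.64168602 -0.06976237  0.10277211] [362.22440951 197.75692496]
[365.15585709 197.56627662]
[359.28833352 197.94786243]
brass pred ends [array([356.56507331, 214.72158949]), array([366.02256084, 214.0568519 ])]
```

Emit:
{"fn": "move_arm", "kwargs": {"offset": [[0, 0, 0.015], [0, 0, 0.03], [0, 0, 0.038], [0, 0, 0.042], [0, 0, 0.042], [0, 0, 0.042]], "rotation": [[0, 0, 0], [0, 0, 0], [0, 0, 0], [0, 0, 0], [0, 0, 0], [0, 0, 0]]}}

```text
time: 17.25
tcp_pos: [0.6435, -0.07, 0.1208]
eef_rot: [0.0, 0.088, 0.996, -0.0]
ft_force: [-0.1, -1.0, -0.8]
finger_gap: 0.0079
grasp_force: 50.0
```

```bash
python3 p.py .6415,-.0702,.116,169.8
python3 - <<'E'
from h import *
d=grab("side"); u,v=361,205
cv2.imwrite("pics/k6.png",cv2.convertScaleAbs(cv2.resize(d["image"][v-25:v+25,u-30:u+30,::-1],(600,500),interpolation=cv2.INTER_CUBIC),alpha=1.6))
E
```

```text
t 17.25 tcp [ 0.6435 -0.07    0.1208] yaw 169.85 gap 0.0079 F [-0.1 -1.  -0.8] j [-12.  23.  -8.  59.  -0.  -2.]
off [0.0019, -0.0005, 0.0048] rot [-0.0, 0.0, 0.0] rows>= 1
```

View pics/k6.png

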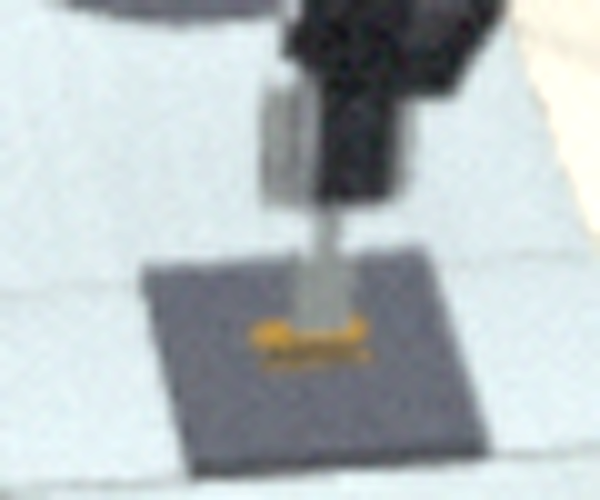

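The blade end is at about (326,326) in the crop and the slot runs 250–370 at rows 330–362. The key sits somewhat too far in +x and maybe +y, so I'll quantify it.

Run:
```python
from h import *
from p import show
s,r=show(); M=r.as_matrix(); n=6
ds=[grab("side") for _ in range(n)]; d=ds[0]; im=np.mean([x["image"] for x in ds],0).astype(np.float32)
hsv=cv2.cvtColor(im/255,cv2.COLOR_RGB2HSV); S=(hsv[...,1]*100).astype(int); V=(hsv[...,2]*255).astype(int)
print("V");print(np.c_[np.arange(203,220),V[203:220,352:372]]);print("S");print(np.c_[np.arange(203,220),S[203:220,352:372]])
ko=s["tcp_pos"]+M[:,2]*.0589
xs=-M[:,0]; ys=np.array([-xs[1],xs[0],0])
print("blade front bottom",[proj(d,ko+xs*a-ys*.002).round(2) for a in(-.006,.006)])
k=np.array([.643,-.07,.058])
print("slot edges",[[proj(d,k+xs*a+ys*b).round(2) for a in(-.01,.01)] for b in(.005,.003,-.003,-.005)])
```

```text
t 17.3 tcp [ 0.6439 -0.0701  0.1213] yaw 169.84 gap 0.0083 F [ 0.1  0.6 -0.1] j [-12.  23.  -8.  59.  -0.  -2.]
V
[[203 148 146 147 148 147 147 146 148 149 148 137 102 101 120 145 146 146
  147 146 143]
 [204 147 146 144 147 146 143 144 146 140 134 136 104 100 120 137 133 133
  132 130 123]
 [205 142 134 132 130 126 123 122 120 111 105 110  98  95 102 106 101  99
   98  96  91]
 [206 104 100  98  98  92  91  91  91  86  89  93  93  93  94  90  80  78
   77  79  79]
 [207  80  77  78  79  77  77  78  76  78  88  92  91  93  93  88  78  77
   76  75  76]
 [208  77  76  77  77  75  76  76  75  78  89  92  92  92  93  86  76  75
   75  74  74]
 [209  76  77  76  75  74  75  75  74  79  90  94  94  94  91  87  76  74
   74  76  75]
 [210  75  76  75  76  76  75  75  75  77  91  93  93  93  92  84  75  75
   74  76  75]
 [211  76  76  76  76  73  73  74  73  79  92  94  94  93  93  88  78  77
   76  76  76]
 [212  75  76  76  73  86 102 111 107  96  93  94  94  95 100 106  95  75
   76  78  76]
 [213  75  77  75  75  99 117 120 119 111 109 111 110 110 112 111  94  75
   76  75  76]
 [214  
[... 1633 characters left out ...]
34  33  34  38  37  34  33  34  31   9
   10  10  13]
 [216  11  11  10  11   3  24  29  32  30  26  22  20  15   6   8  11   3
    9  10  13]
 [217  12  12  12  10   7   5   7   8   5   1   2   2   6   9   9  10  11
   11  13  12]
 [218  12  11  12  11  10  10   9  10  10  11  11  10  10  11  10  12  12
   11  13  12]
 [219  12  11  12  13  11  11  10  11  11  13  11  12  11  13  11  10  12
   12  12  11]]
blade front bottom [array([359.25, 213.59]), array([364.95, 213.18])]
slot edges [[array([356.13, 213.14]), array([365.55, 212.47])], [array([356.3 , 213.78]), array([365.74, 213.1 ])], [array([356.83, 215.69]), array([366.31, 215.  ])], [array([357.  , 216.33]), array([366.5 , 215.64])]]
```

Emit:
{"fn": "move_arm", "kwargs": {"offset": [[0.0022, -0.001, 0], [0.0022, -0.001, 0], [0.0022, -0.001, 0.002], [0.0022, -0.001, 0.004], [0.0022, -0.001, 0.006], [0.0022, -0.001, 0.006], [0.0022, -0.001, 0.006]], "rotation": [[0, 0, 0], [0, 0, 0], [0, 0, 0], [0, 0, 0], [0, 0, 0], [0, 0, 0], [0, 0, 0]]}}

```text
time: 18.18
tcp_pos: [0.6412, -0.0703, 0.1143]
eef_rot: [-0.0, 0.088, 0.996, 0.0]
ft_force: [-0.3, 1.1, -0.4]
finger_gap: 0.0087
grasp_force: 50.1
```

Emit:
{"fn": "move_arm", "kwargs": {"offset": [[0, 0, 0.001], [0, 0, 0.002], [0, 0, 0.003], [0, 0, 0.003]], "rotation": [[0, 0, 0], [0, 0, 0], [0, 0, 0], [0, 0, 0]]}}

```text
time: 18.52
tcp_pos: [0.6413, -0.0702, 0.1113]
eef_rot: [0.0, 0.088, 0.996, 0.0]
ft_force: [1.5, 2.5, 0.7]
finger_gap: 0.0081
grasp_force: 50.0
```

Emit:
{"fn": "move_arm", "kwargs": {"offset": [[0, 0, 0.0015], [0, 0, 0.003], [0, 0, 0.003], [0, 0, 0.003]], "rotation": [[0, 0, 0], [0, 0, 0], [0, 0, 0], [0, 0, 0]]}}

```text
time: 18.85
tcp_pos: [0.6412, -0.0702, 0.1082]
eef_rot: [-0.0, 0.088, 0.996, 0.0]
ft_force: [1.8, 3.0, -0.5]
finger_gap: 0.008
grasp_force: 49.9
```

The blade is in the slot. I ease toward +y and press down to feel the first pin.

Emit:
{"fn": "move_arm", "kwargs": {"offset": [[0, 0.0004, 0.001], [0, 0.0005, 0.002], [0, 0.0005, 0.003], [0, 0.0005, 0.004], [0, 0.0005, 0.005], [0, 0.0005, 0.005], [0, 0.0005, 0.005]], "rotation": [[0, 0, 0], [0, 0, 0], [0, 0, 0], [0, 0, 0], [0, 0, 0], [0, 0, 0], [0, 0, 0]]}}

```text
time: 19.43
tcp_pos: [0.6412, -0.0701, 0.1033]
eef_rot: [-0.0, 0.089, 0.996, 0.0]
ft_force: [0.9, 2.6, -0.1]
finger_gap: 0.0079
grasp_force: 50.1
```

Emit:
{"fn": "move_arm", "kwargs": {"offset": [[0, 0.0003, 0.001], [0, 0.0005, 0.002], [0, 0.0005, 0.002]], "rotation": [[0, 0, 0], [0, 0, 0], [0, 0, 0]]}}

```text
time: 19.68
tcp_pos: [0.641, -0.0699, 0.1012]
eef_rot: [-0.0, 0.089, 0.996, -0.0]
ft_force: [1.2, 0.3, 0.7]
finger_gap: 0.008
grasp_force: 50.1
```

Emit:
{"fn": "move_arm", "kwargs": {"offset": [[0, 0, 0.001], [0, 0, 0.0015], [0, 0, 0.0015]], "rotation": [[0, 0, 0], [0, 0, 0], [0, 0, 0]]}}

```text
time: 19.93
tcp_pos: [0.641, -0.0698, 0.0997]
eef_rot: [-0.0, 0.089, 0.996, -0.0]
ft_force: [0.4, 0.8, -0.6]
finger_gap: 0.008
grasp_force: 50.0
```

Emit:
{"fn": "move_arm", "kwargs": {"offset": [[0, 0, 0.001], [0, 0, 0.002], [0, 0, 0.002]], "rotation": [[0, 0, 0], [0, 0, 0], [0, 0, 0]]}}

```text
time: 20.18
tcp_pos: [0.641, -0.0697, 0.0976]
eef_rot: [-0.0, 0.089, 0.996, -0.0]
ft_force: [0.1, 1.1, -0.8]
finger_gap: 0.008
grasp_force: 50.0
```

Emit:
{"fn": "move_arm", "kwargs": {"offset": [[0, 0, 0.001], [0, 0, 0.0015], [0, 0, 0.0015]], "rotation": [[0, 0, 0], [0, 0, 0], [0, 0, 0]]}}

```text
time: 20.43
tcp_pos: [0.6411, -0.0697, 0.0963]
eef_rot: [-0.0, 0.089, 0.996, -0.0]
ft_force: [-1.3, 0.5, -0.9]
finger_gap: 0.0081
grasp_force: 50.0
```

Emit:
{"fn": "move_arm", "kwargs": {"offset": [[0, 0, 0.001], [0, 0, 0.002], [0, 0, 0.002]], "rotation": [[0, 0, 0], [0, 0, 0], [0, 0, 0]]}}

```text
time: 20.68
tcp_pos: [0.6411, -0.0696, 0.0944]
eef_rot: [-0.0, 0.089, 0.996, -0.0]
ft_force: [-1.6, -0.5, 0.3]
finger_gap: 0.0079
grasp_force: 50.1
```

Emit:
{"fn": "move_arm", "kwargs": {"offset": [[0, 0, 0.001], [0, 0, 0.0015], [0, 0, 0.0015]], "rotation": [[0, 0, 0], [0, 0, 0], [0, 0, 0]]}}

```text
time: 20.93
tcp_pos: [0.6413, -0.0696, 0.0941]
eef_rot: [-0.0, 0.089, 0.996, -0.0]
ft_force: [-3.9, 0.8, 6.0]
finger_gap: 0.0081
grasp_force: 51.1
```

The blade rests on the lower pin with 6 N of push. I work it toward +x.

Emit:
{"fn": "move_arm", "kwargs": {"offset": [[-0.001, 0, 0], [-0.002, 0, 0], [-0.003, 0, 0], [-0.004, 0, 0], [-0.004, 0, 0]], "rotation": [[0, 0, 0], [0, 0, 0], [0, 0, 0], [0, 0, 0], [0, 0, 0]]}}

```text
time: 21.35
tcp_pos: [0.6428, -0.0696, 0.0938]
eef_rot: [-0.003, 0.088, 0.996, 0.0]
ft_force: [-8.1, 2.4, 9.6]
finger_gap: 0.0084
grasp_force: 51.7
```

Emit:
{"fn": "move_arm", "kwargs": {"offset": [[-0.001, 0, -0.0005], [-0.002, 0, -0.0005], [-0.002, 0, -0.0005], [-0.002, 0, -0.0005]], "rotation": [[0, 0, 0], [0, 0, 0], [0, 0, 0], [0, 0, 0]]}}

```text
time: 21.68
tcp_pos: [0.6444, -0.0699, 0.0937]
eef_rot: [-0.003, 0.088, 0.996, 0.0]
ft_force: [-7.5, 2.4, 6.9]
finger_gap: 0.008
grasp_force: 51.4
```

Emit:
{"fn": "move_arm", "kwargs": {"offset": [[-0.001, 0, 0], [-0.0015, 0, 0], [-0.0015, 0, 0]], "rotation": [[0, 0, 0], [0, 0, 0], [0, 0, 0]]}}

```text
time: 21.93
tcp_pos: [0.6466, -0.0704, 0.0931]
eef_rot: [-0.002, 0.088, 0.996, 0.0]
ft_force: [-4.8, 1.8, 1.9]
finger_gap: 0.0079
grasp_force: 50.5
```

Emit:
{"fn": "move_arm", "kwargs": {"offset": [[-0.001, 0, 0.0005], [-0.0015, 0, 0.001], [-0.0015, 0, 0.001]], "rotation": [[0, 0, 0], [0, 0, 0], [0, 0, 0]]}}

```text
time: 22.18
tcp_pos: [0.6478, -0.0705, 0.0917]
eef_rot: [-0.003, 0.088, 0.996, 0.0]
ft_force: [-5.4, 1.4, 1.8]
finger_gap: 0.0085
grasp_force: 50.6
```

It's slipping past the lower pin. I press down.

Emit:
{"fn": "move_arm", "kwargs": {"offset": [[0, 0, 0.001], [0, 0, 0.002], [0, 0, 0.003], [0, 0, 0.004], [0, 0, 0.004]], "rotation": [[0, 0, 0], [0, 0, 0], [0, 0, 0], [0, 0, 0], [0, 0, 0]]}}

```text
time: 22.6
tcp_pos: [0.6477, -0.0706, 0.0875]
eef_rot: [-0.003, 0.088, 0.996, 0.0]
ft_force: [-4.6, 0.8, 1.4]
finger_gap: 0.0082
grasp_force: 50.4
```

Emit:
{"fn": "move_arm", "kwargs": {"offset": [[0, 0, 0.001], [0, 0, 0.002], [0, 0, 0.003], [0, 0, 0.004], [0, 0, 0.005], [0, 0, 0.005]], "rotation": [[0, 0, 0], [0, 0, 0], [0, 0, 0], [0, 0, 0], [0, 0, 0], [0, 0, 0]]}}

```text
time: 23.1
tcp_pos: [0.6478, -0.0705, 0.0829]
eef_rot: [-0.003, 0.088, 0.996, 0.0]
ft_force: [-6.0, 1.6, 2.9]
finger_gap: 0.0081
grasp_force: 50.7
```

Emit:
{"fn": "move_arm", "kwargs": {"offset": [[0, 0, 0.001], [0, 0, 0.0015], [0, 0, 0.0015]], "rotation": [[0, 0, 0], [0, 0, 0], [0, 0, 0]]}}

```text
time: 23.35
tcp_pos: [0.6479, -0.0705, 0.0828]
eef_rot: [-0.002, 0.088, 0.996, 0.0]
ft_force: [-7.7, 2.0, 8.9]
finger_gap: 0.0078
grasp_force: 51.8
```

Emit:
{"fn": "move_arm", "kwargs": {"offset": [[0.002, 0, 0], [0.0035, 0, 0], [0.005, 0, 0], [0.005, 0, 0], [0.005, 0, 0]], "rotation": [[0, 0, 0], [0, 0, 0], [0, 0, 0], [0, 0, 0], [0, 0, 0]]}}

```text
time: 23.77
tcp_pos: [0.6468, -0.0704, 0.0829]
eef_rot: [0.002, 0.088, 0.996, 0.0]
ft_force: [1.4, 1.6, 4.0]
finger_gap: 0.0083
grasp_force: 50.6
```

Emit:
{"fn": "move_arm", "kwargs": {"offset": [[0.001, 0, 0], [0.002, 0, 0], [0.003, 0, 0], [0.003, 0, 0], [0.003, 0, 0]], "rotation": [[0, 0, 0], [0, 0, 0], [0, 0, 0], [0, 0, 0], [0, 0, 0]]}}

```text
time: 24.18
tcp_pos: [0.645, -0.0701, 0.0829]
eef_rot: [0.003, 0.089, 0.996, -0.0]
ft_force: [6.0, 1.8, 2.0]
finger_gap: 0.0083
grasp_force: 50.3
```

```bash
python3 p.py .6433,-.0698,.0829,169.8
```

```text
t 24.18 tcp [ 0.645  -0.0701  0.0829] yaw 169.84 gap 0.0083 F [6.  1.8 2. ] j [-12.  25. -10.  55.   0.  -2.]
off [0.0017, 0.0, -0.0] rot [0.0, 0.3, 0.0] rows>= 1
```

Emit:
{"fn": "move_arm", "kwargs": {"offset": [[0.001, 0, 0.0005], [0.0018, 0, 0.001], [0.0018, 0, 0.001]], "rotation": [[0, 0, 0], [0, 0, 0], [0, 0, 0]]}}

```text
time: 24.43
tcp_pos: [0.6447, -0.0701, 0.0829]
eef_rot: [0.004, 0.088, 0.996, -0.0]
ft_force: [6.5, 1.4, 3.2]
finger_gap: 0.0077
grasp_force: 50.6
```

Emit:
{"fn": "move_arm", "kwargs": {"offset": [[0, 0, 0], [0, 0, 0], [0, 0, 0], [0, 0, 0], [0, 0, 0]], "rotation": [[0, 0, 4], [0, 0, 8], [0, 0, 12], [0, 0, 16], [0, 0, 20]]}}

```text
time: 24.85
tcp_pos: [0.6445, -0.0703, 0.0828]
eef_rot: [0.004, 0.262, 0.965, 0.0]
ft_force: [7.6, 0.8, 3.3]
finger_gap: 0.0082
grasp_force: 50.7
```

```bash
python3 p.py; python3 -c "
from bench import robot;s=robot.read_state();print(s['moment'])"
```

```text
t 24.85 tcp [ 0.6445 -0.0703  0.0828] yaw 149.65 gap 0.0082 F [7.6 0.8 3.3] j [-12.  25. -10.  55.   0.  18.]
[-0.01412784 -1.59951772  0.04461786]
```

Emit:
{"fn": "move_arm", "kwargs": {"offset": [[0, 0, 0], [0, 0, 0], [0, 0, 0], [0, 0, 0], [0, 0, 0], [0, 0, 0], [0, 0, 0]], "rotation": [[0, 0, 5], [0, 0, 10], [0, 0, 15], [0, 0, 20], [0, 0, 25], [0, 0, 30], [0, 0, 30]]}}

```text
time: 25.43
tcp_pos: [0.6439, -0.0706, 0.0829]
eef_rot: [0.004, 0.502, 0.865, 0.001]
ft_force: [6.2, -1.0, 4.2]
finger_gap: 0.008
grasp_force: 50.8
```

```bash
python3 p.py; python3 -c "
from bench import robot;s=robot.read_state();print(s['moment'])"
```

```text
t 25.43 tcp [ 0.6439 -0.0706  0.0829] yaw 119.67 gap 0.008 F [ 6.2 -1.   4.2] j [-12.  25. -10.  55.  -0.  48.]
[-0.29267026 -1.22425181  0.02124614]
```

Emit:
{"fn": "move_arm", "kwargs": {"offset": [[0, 0, 0], [0, 0, 0], [0, 0, 0], [0, 0, 0], [0, 0, 0], [0, 0, 0], [0, 0, 0]], "rotation": [[0, 0, 6], [0, 0, 12], [0, 0, 18], [0, 0, 24], [0, 0, 30], [0, 0, 36], [0, 0, 36]]}}

```text
time: 26.02
tcp_pos: [0.6426, -0.0705, 0.0828]
eef_rot: [0.002, 0.745, 0.667, 0.001]
ft_force: [2.1, -0.1, 6.9]
finger_gap: 0.0085
grasp_force: 51.3
```

```bash
python3 p.py; python3 -c "
from bench import robot;s=robot.read_state();print(s['moment'])"
```

```text
t 26.02 tcp [ 0.6426 -0.0705  0.0828] yaw 83.64 gap 0.0085 F [ 2.1 -0.1  6.9] j [-12.  25. -10.  55.  -0.  84.]
[-0.27500312 -0.50457503  0.04568605]
```

Emit:
{"fn": "move_arm", "kwargs": {"offset": [[0, 0, 0], [0, 0, 0], [0, 0, 0], [0, 0, 0]], "rotation": [[0, 0, 5], [0, 0, 9], [0, 0, 12], [0, 0, 12]]}}

```text
time: 26.35
tcp_pos: [0.6423, -0.0704, 0.0828]
eef_rot: [0.002, 0.81, 0.586, 0.001]
ft_force: [1.7, -0.9, 8.5]
finger_gap: 0.0083
grasp_force: 51.4
```

```bash
python3 p.py; python3 -c "
from bench import robot;s=robot.read_state();print(s['moment'])"
```

```text
t 26.35 tcp [ 0.6423 -0.0704  0.0828] yaw 71.74 gap 0.0083 F [ 1.7 -0.9  8.5] j [-12.  25. -10.  55.  -0.  96.]
[-0.19302974 -0.38704103  0.06419008]
```

Emit:
{"fn": "move_arm", "kwargs": {"offset": [[0, 0, 0], [0, 0, 0], [0, 0, 0]], "rotation": [[0, 0, 2], [0, 0, 4], [0, 0, 4]]}}

```text
time: 26.6
tcp_pos: [0.6421, -0.0704, 0.0828]
eef_rot: [0.002, 0.83, 0.558, 0.001]
ft_force: [1.4, 0.2, 8.5]
finger_gap: 0.0085
grasp_force: 51.4
```

```bash
python3 p.py
python3 - <<'E'
from h import *
s=robot.read_state();print(s['moment'])
d=grab("side"); cv2.imwrite("pics/f7.png",cv2.resize(d["image"][60:260,250:450,::-1],None,fx=3,fy=3)); print(robot.read_state()['moment'])
E
```

```text
t 26.6 tcp [ 0.6421 -0.0704  0.0828] yaw 67.78 gap 0.0085 F [1.4 0.2 8.5] j [-12.  25. -10.  55.  -0. 100.]
[-0.15584341 -0.34072799  0.03582211]
[-0.21754631 -0.37767827 -0.00430454]
```

View pics/f7.png

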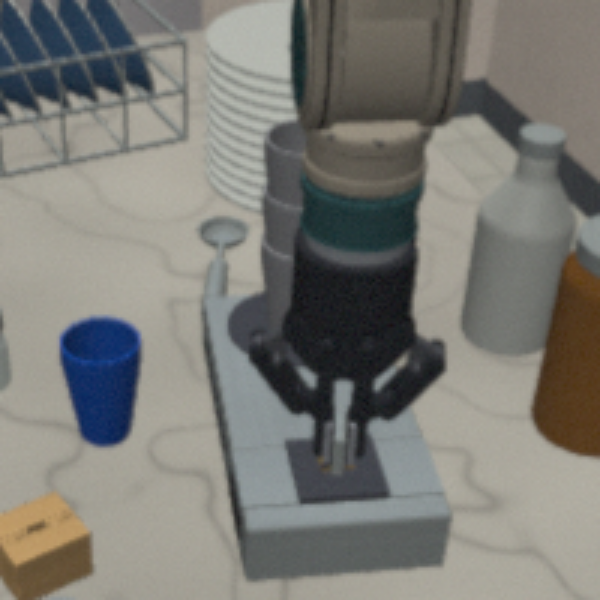

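The stack still stands, the block is empty, and the key is home and turned about 102°. I'll give it a little more to be sure it's at the stop, averaging the moment.

Emit:
{"fn": "move_arm", "kwargs": {"offset": [[0, 0, 0], [0, 0, 0], [0, 0, 0], [0, 0, 0]], "rotation": [[0, 0, 1.5], [0, 0, 3], [0, 0, 3], [0, 0, 3]]}}

```text
time: 26.98
tcp_pos: [0.6421, -0.0704, 0.0828]
eef_rot: [0.002, 0.844, 0.536, 0.001]
ft_force: [1.7, 0.7, 8.2]
finger_gap: 0.0083
grasp_force: 51.4
```

```bash
python3 p.py
python3 - <<'E'
from h import *
from p import show
m=[];t=[]
for _ in range(10): d=grab("side"); s=robot.read_state(); m.append(s['moment']); t.append(s['joint_torque'])
print(np.mean(m,0),np.std(m,0),np.mean(t,0)); show()
im=cv2.resize(d["image"][185:230,335:385,::-1],(600,540),interpolation=cv2.INTER_CUBIC); cv2.imwrite("pics/f8.png",cv2.convertScaleAbs(im,alpha=1.6))
E
```

```text
t 26.98 tcp [ 0.6421 -0.0704  0.0828] yaw 64.87 gap 0.0083 F [1.7 0.7 8.2] j [-12.  25. -10.  55.  -0. 103.]
[-0.1568044  -0.30566819  0.22066753] [0.02103686 0.02549266 0.02907493] [ -0.33696568 -43.29542041  21.14570922   0.63035018   0.06044875
   0.22308165]
t 27.48 tcp [ 0.6421 -0.0703  0.0828] yaw 64.87 gap 0.0079 F [2.  0.5 7.9] j [-12.  25. -10.  55.  -0. 103.]
```

View pics/f8.png

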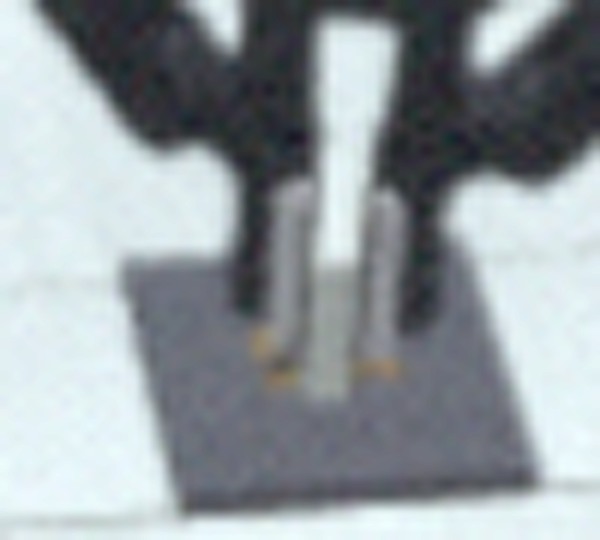

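The key is edge-on in the crop at about (330,330), a quarter turn from where it went in. The moment is up at 0.22 N m, well above the 0.05 N m spring, so it's on the stop. Handing in.

```bash
python3 -c "
from bench import robot; print(robot.finish_job())"
```

```text
the job is handed in; nothing more can be done
None
```

I've handed the job in: the three tumblers stand in one straight stack on the warm plate, and the key is fully home, turned a quarter turn clockwise to its stop and still gripped there. It took about 27.5 s of the 72 s. I don't have the judge's verdict.

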